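Load the reagent cartridge into the dock's push-push bay

TASK

Take the tall oblong reagent cartridge from among the others and stand it upright on the raised floor of the dock's bay, its long side along the bay's. Then press it down to the bottom, so that the push-push catch holds it down, and let go; a second full press would make it pop up again.

Things in the scene. Friction and masses are not known exactly. Their poses are not given: they have to be found in the camera images.
- cartridge: Cartridge to load, loose, upright on the table: white, oblong, body 60 (its x) x 36 (y) x 60 mm high; on top an upright tab 40 (x) x 12 (y) x 32 mm high, 92 mm in all; 0.13-0.25 kg. Origin: centre of its underside, z up. Grip the tab across its 12 mm, tips 6 mm above the body. Either end first. The lower square and round cartridges (62 mm high, tabbed) are bystanders; the three may swap places.
- bay_mouth (a point): Centre of the bay's mouth, level with the dock's top, 78 mm above the table; x along the bay, y across, z up. Dock: fixed grey block, white top, 66 mm from here to its -x side, 94 mm to +x (black panel on top), 48 mm to each y side. Bay 68 x 44 mm inside; its top 8 mm flare at 45 degrees. Its floor, a sprung black plate, is 32 mm below the mouth when up: a cartridge then stands 28 mm proud.
- bay_plate (a joint): How far the bay's floor plate is down (m): 0 up (start), 0.018 held by the catch, 0.0275 bottom stop. Resists with 5 to 15 N, then rigid. Pressed past 0.025 and let rise, it is held at 0.018, cartridge body 10 mm above the dock's top; another, harder (20 to 30 N), frees it. At the stop the body is level with the top: press by depth, on the tab with shut fingers or while gripping it.

How it is judged:
On the way:
1. the cartridge stands in the bay, its foot at least 20 mm below the mouth, while the plate is still up (z of cartridge in the frame of bay_mouth below -0.02 m and horizontal distance between cartridge and bay_mouth below 0.015 m and value of joint bay_plate below 0.01 m).
At the end, for the whole second after the job is handed in: The catch holds the plate down (joint bay_plate between 0.014 and 0.024 m) with the cartridge standing on it: its foot at least 44 mm below the bay's mouth, its centre within 15 mm of the bay's centre, upright within 10 degrees, its long side along the bay's within 11 degrees, at rest (value of joint bay_plate between 0.014 and 0.024 m and z of cartridge in the frame of bay_mouth below -0.044 m and horizontal distance between cartridge and bay_mouth below 0.015 m and angle between cartridge's own z axis and vertical below 0.175 rad and angle between the x axis of cartridge and the x axis of bay_mouth, either way round below 0.2 rad and linear speed of cartridge below 0.02 m/s); the robot touches nothing.
It also fails if it takes over 46 s, if anything falls off the work surface, if the arm or the gripper's body presses on something with over 40 N, if the wrist force passes 120 N, or if a joint passes its speed limit or range.

ROBOT

A 7-joint arm with a two-finger parallel gripper is mounted at the origin on the work surface. World frame = base frame: x ahead of the robot, y to its left, z up, the work surface at z = 0. Lengths are in m, angles in rad, forces in N, time in s.
With the tool pointing down it reaches from about 0.35 to 0.9 m from the base axis. Payload 8.1 kg.
Tool frame: the origin (TCP) lies on the mounting face of the last link; the fingertips stand manip.finger_overhang ahead of it and the grasp point (between the pads) lies 159 mm ahead of it (manip.finger_overhang is the distance from the TCP to the fingertips, in m); z points along the fingers, y is the line along which they close (so a half turn about z gives the same grasp; the last joint's range is limited). The gripper opens to 92 mm and grips with 3 to 60 N. Pads are 19 mm wide; open, the fingers measure 130 mm over their backs; the gripper's body (75 mm by 190 mm) begins 47 mm behind the grasp point.
Start: joints at [1.11, 0.434, 0.025, 1.573, -0.012, 1.134, -0.075], TCP at [0.219, -0.585, 0.405] pointing down, gripper open.
Joint ranges: [-2.62, 2.62], [-0.44, 2.09], [-1.27, 1.32], [0.08, 2.57], [-1.32, 4.46], [0.12, 2], [-2.74, 2.74]. Speed limits (rad/s): [2.22, 2.22, 3.01, 3.01, 3.14, 3.14, 3.14].

INTERFACE

Orientations are given as [roll, pitch, yaw] about the fixed x, y, z axes, in that order (R = Rz(yaw) Ry(pitch) Rx(roll)).
In Python, from workcell import manip gives the robot as it stands.
- The arm moves only by the shell command python3 -m inch 'ROWS' [OPENING] [FORCE]. ROWS is JSON, a list of rows, each an object with "xyz": the shift along the tool's x, y, z each as a share of 2 cm, from -1 to 1, a list of three; "turn": the turn about the tool's z as a share of 0.5 rad, from -1 to 1. In form: [{"xyz": [tx, ty, tz], "turn": turn}, ...]. A call has 1 to 12 rows; each row shifts and turns the commanded pose from where the row before left it, along the tool's axes as they then stand; what a row does not reach is not made up. A row lasts 1/12 s, in which the tool goes at most 41.7 mm and 7.16 degrees, less where a joint would pass 70% of its speed; a pose out of reach is approached as far as the arm can. A call with a number of a shift or a turn outside -1 to 1 is refused whole. A call with a gripper value outside its range is refused whole. OPENING is the closure, from -1 (fully open) to 1 (shut), so that 0 is half open, set as the call begins (- or left out, the last holds). The fingers move at their own pace and stop on an object; FORCE is the grip in N (left out, the last holds). Time passes only in rows, so rows that do not move let the fingers close. It gives the time, the measured TCP pose, the force, the opening and the grip force at its end, in the units of the state.
- manip.state(): the state, without advancing time (a new reading comes with each control period).
- manip.camera(name): name is "scene" or "top"; returns the picture (420x560x3 uint8, red, green, blue); there is no depth.
- manip.camera_info(name): a dict with "fx", "fy", "cx", "cy" (pixels), "world_from_camera" (4x4, takes a point from camera to world coordinates). Camera axes: x right, y up, looking along -z (the intrinsics and any distortion apply to the point x, -y, -z); pixel columns grow to the right and rows downward; lengths in m; the calibration is good to about 2 mm. A picture is of the moment at which its call begins. camera_info takes no time and is no camera call.
- manip.finish_job(): hands the job in; it is judged then, once.
The state is a dict: "t": time; "qpos": joint angles; "qd": joint speeds; "joint_torque": joint torques, N m; "position": TCP position; "tool_rot": TCP orientation; "wrist_force": force on the tool from outside, world axes, zero at the start; "moment": the same for the moment, N m; "width": finger opening in m; "gripper_force": force on a finger pad.
Only numpy, scipy, OpenCV 4.12 (cv2) and the standard library are available. Lean on these libraries where they do the work, as an engineer would, in place of code of your own. Each camera call takes 0.05 s, during which the arm holds its last target. There are 200 camera calls.

## Working session

There is one attempt and no reset: what is moved stays moved. The work goes in short steps, Python scripts to look and compute and a shell command to move; the robot and the scene stay as the last step left them, time stands still between calls to the robot, and variables do not carry over. Pictures are saved under pics/ and viewed, at most 10 in all, crops included, and the job is handed in when it is done.

```bash
mkdir -p pics
python3 - <<'E'
from workcell import manip
import cv2
s=manip.state();print(s['t'],s['position'],s['tool_rot'],s['width'],manip.finger_overhang)
for n in("scene","top"):
    cv2.imwrite(f"pics/{n}0.png",manip.camera(n)[:,:,::-1]);i=manip.camera_info(n);print(i)
E
```

```text
0.0 [ 0.21877214 -0.58518929  0.40394358] [-3.13998492e+00  1.11438208e-04  3.57727631e-01] 0.0918192455233998 0.178
{'fx': 498.2066069534896, 'fy': 498.2066069534896, 'cx': 288.3556748197156, 'cy': 209.67549784558005, 'world_from_camera': array([[ 0.89354221, -0.2556672 ,  0.36907533,  0.84754411],
       [ 0.44897716,  0.51129192, -0.7328029 , -0.5946942 ],
       [-0.00135157,  0.82049672,  0.57164964,  0.54395504],
       [ 0.        ,  0.        ,  0.        ,  1.        ]])}
{'fx': 402.7352131159514, 'fy': 402.7352131159514, 'cx': 280.5323714593929, 'cy': 202.41562997070847, 'world_from_camera': array([[-0.01250248,  0.99517616, -0.0973042 ,  0.45174859],
       [-0.99932994, -0.01578355, -0.03302338, -0.02845277],
       [-0.03439989,  0.09682613,  0.99470666,  0.84479552],
       [ 0.        ,  0.        ,  0.        ,  1.        ]])}
```

View pics/scene0.png

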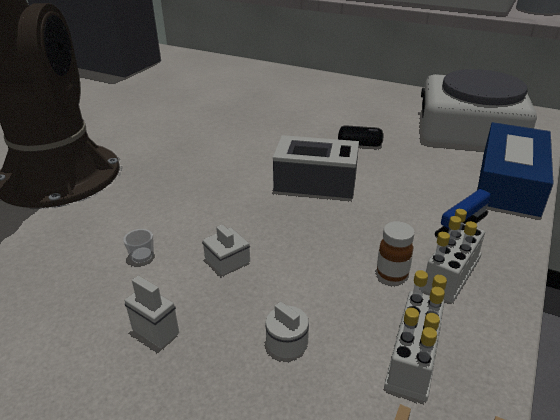

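View pics/top0.png

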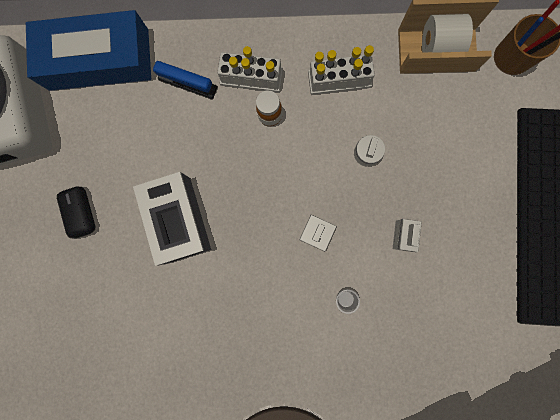

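The scene picture shows the tall cartridge at (152,312), the square one at (227,250), the round one at (287,330) and the dock at (316,165). In the top picture the cartridge is at (410,235) and the dock at (172,218). I'll enlarge both for measuring.

```bash
cat > h.py <<'E'
from workcell import manip
import numpy as np, cv2
def ray(n,uv,z):
    i=manip.camera_info(n);T=i['world_from_camera'];uv=np.atleast_2d(np.array(uv,float))
    d=np.c_[(uv[:,0]-i['cx'])/i['fx'],-(uv[:,1]-i['cy'])/i['fy'],-np.ones(len(uv))]@T[:3,:3].T
    return (T[:3,3]+d*((z-T[2,3])/d[:,2])[:,None])[:,:2]
def pix(n,P):
    i=manip.camera_info(n);T=i['world_from_camera'];p=(np.atleast_2d(P)-T[:3,3])@T[:3,:3]
    return np.c_[i['cx']+i['fx']*p[:,0]/-p[:,2],i['cy']-i['fy']*p[:,1]/-p[:,2]]
E
python3 - <<'E'
import cv2,numpy as np
a=cv2.imread('pics/top0.png')
c1=cv2.resize(a[165:275,125:220],None,fx=5,fy=5,interpolation=2)[:550]
c2=cv2.resize(a[210:260,385:435],None,fx=6,fy=6,interpolation=2)
o=np.zeros((550,475+300,3),np.uint8);o[:,:475]=c1;o[:300,475:]=c2
cv2.imwrite('pics/c.png',o)
E
```

```text
(no output)
```

View pics/c.png

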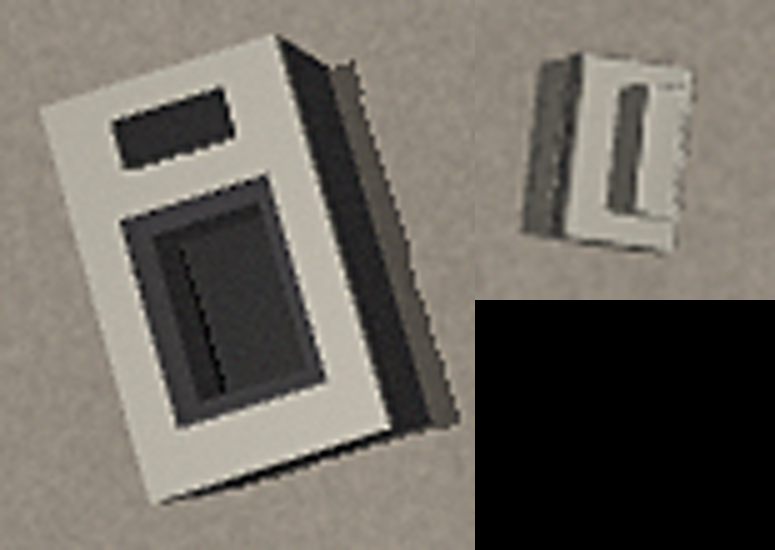

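The crop gives the dock's top corners at (40,108), (275,36), (390,430) and (152,503). The mouth's corners are at (120,220), (270,177), (326,380) and (178,428). The cartridge body's top corners are at (582,52), (694,72), (670,252) and (568,240), and the tab's near top edge runs (648,83)-(638,215).

Run:
```python
from h import *
f=lambda p,s,o:(np.array(p,float)+.5)/s-.5+o
def edges(n,P):
    print(n,'centre',P.mean(0).round(4))
    for i in range(4):
        d=P[(i+1)%4]-P[i];print('  len %.4f ang %.3f'%(np.hypot(*d),np.arctan2(d[1],d[0])))
dk=ray('top',f([(40,108),(275,36),(390,430),(152,503)],5,[125,165]),.078)
m=ray('top',f([(120,220),(270,177),(326,380),(178,428)],5,[125,165]),.078)
b=ray('top',f(np.array([(582,52),(694,72),(670,252),(568,240)])-[475,0],6,[385,210]),.060)
t=ray('top',f(np.array([(648,83),(638,215)])-[475,0],6,[385,210]),.092)
edges('dock',dk);edges('mouth',m);edges('body',b);print(t,np.hypot(*(t[1]-t[0])))
# reproject into scene
s=cv2.imread('pics/scene0.png');k=5
def crop(pts,z,x0,y0):
    c=cv2.resize(s[y0:y0+75,x0:x0+95],None,fx=4,fy=4,interpolation=2)
    for p in pix('scene',np.c_[pts,np.full(len(pts),z)]): cv2.circle(c,tuple(int(v) for v in ((p-[x0,y0])*4+2)),3,(0,0,255),1)
    return c
c1=crop(np.r_[dk,m],.078,270,125);c2=crop(b,.060,110,272)
cv2.imwrite('pics/r.png',np.hstack([c1,c2]))
```

```text
dock centre [0.5    0.2155]
  len 0.0958 ang -1.289
  len 0.1596 ang -2.849
  len 0.0950 ang 1.854
  len 0.1597 ang 0.298
mouth centre [0.487  0.2115]
  len 0.0604 ang -1.307
  len 0.0816 ang -2.861
  len 0.0595 ang 1.870
  len 0.0837 ang 0.291
body centre [ 0.4613 -0.2509]
  len 0.0360 ang -1.765
  len 0.0582 ang 2.965
  len 0.0323 ang 1.441
  len 0.0604 ang -0.115
[[ 0.48248599 -0.24874852]
 [ 0.44209896 -0.24393067]] 0.040673378343088554
```

View pics/r.png

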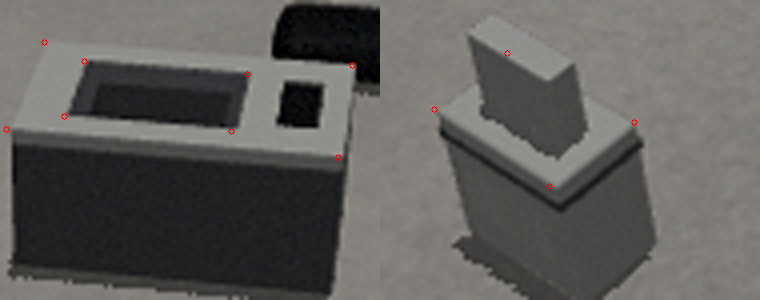

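The scene crop shows the body's top corners at (441,121), (560,199) and (641,136), 2-3 px from the reprojected dots. The tab's top corners are (468,35), (548,82), (578,65) and (492,15). The dock dots are about 1 px off. I'll cast from this view as well.

Run:
```python
from h import *
g=lambda p,x0,y0:(np.array(p,float)+.5)/4-.5+[x0,y0]
a=ray('scene',g([(61,121),(180,199),(261,136)],110,272),.060)
print('body scene centre',(a[0]+a[2])/2,[np.hypot(*(a[i+1]-a[i])) for i in(0,1)],[np.arctan2(*(a[i+1]-a[i])[::-1]) for i in(0,1)])
a=ray('scene',g([(88,35),(168,82),(198,65),(112,15)],110,272),.092)
print('tab scene',a.mean(0),[np.hypot(*(a[i+1]-a[i])) for i in(0,1)],[np.arctan2(*(a[i+1]-a[i])[::-1]) for i in(0,1)])
a=ray('scene',g([(70,113),(238,128),(248,73),(88,62)],270,125),.078)
print('mouth scene',a.mean(0),[np.hypot(*(a[i+1]-a[i])) for i in(0,1)],[np.arctan2(*(a[i+1]-a[i])[::-1]) for i in(0,1)])
```

```text
body scene centre [ 0.46810272 -0.25390176] [np.float64(0.05894491963476186), np.float64(0.0347076791519085)] [np.float64(-0.16443824426664688), np.float64(1.3914348307789126)]
tab scene [ 0.46404937 -0.25094583] [np.float64(0.03826032021903477), np.float64(0.011132985761120977)] [np.float64(-0.14554015470651768), np.float64(1.2385624465635348)]
mouth scene [0.48842683 0.2136244 ] [np.float64(0.08256404046672271), np.float64(0.05817461435833364)] [np.float64(0.278649742003922), np.float64(1.8824277639636207)]
```

Both views agree on the cartridge at about (0.463, -0.2515) with yaw -0.14, and the mouth at (0.4877, 0.2125) with yaw 0.289. Next I'll move above the cartridge and turn.

```bash
python3 -m inch '[{"xyz":[0.96,-0.63,0],"turn":0},{"xyz":[0.96,-0.63,0],"turn":0},{"xyz":[0.96,-0.63,0],"turn":0},{"xyz":[0.96,-0.63,0],"turn":0},{"xyz":[0.96,-0.63,0],"turn":0},{"xyz":[0.96,-0.63,0],"turn":0},{"xyz":[0.96,-0.63,0],"turn":0},{"xyz":[0.96,-0.63,0],"turn":0},{"xyz":[0.96,-0.63,0],"turn":0},{"xyz":[0.96,-0.63,0],"turn":0},{"xyz":[0.96,-0.63,0],"turn":0},{"xyz":[0.96,-0.63,0],"turn":0}]' 0 20
python3 -m inch '[{"xyz":[0.96,-0.63,0],"turn":0},{"xyz":[0.96,-0.63,0],"turn":0},{"xyz":[0.96,-0.63,0],"turn":0},{"xyz":[0.96,-0.63,0],"turn":0},{"xyz":[0.96,-0.63,0],"turn":0},{"xyz":[0.96,-0.63,0],"turn":0},{"xyz":[0,0,0.5],"turn":0.2},{"xyz":[0,0,0.5],"turn":0.2},{"xyz":[0,0,0.5],"turn":0.2},{"xyz":[0,0,0.5],"turn":0.2},{"xyz":[0,0,0.5],"turn":0.2},{"xyz":[0,0,0],"turn":0}]'
python3 -c "
from workcell import manip;s=manip.state();print(s['position'],s['tool_rot'],s['t'])"
```

```text
t: 1.1
position: [0.3821, -0.3621, 0.4044]
tool_rot: [-3.141, 0.0, 0.358]
wrist_force: [-0.3, -0.4, -0.0]
width: 0.046
gripper_force: 0.0
t: 2.1
position: [0.4625, -0.2516, 0.3527]
tool_rot: [-3.141, 0.004, -0.147]
wrist_force: [-0.4, -0.1, -0.4]
width: 0.0458
gripper_force: 0.0
[ 0.46249659 -0.25158117  0.35272284] [-3.14077804  0.00356953 -0.14677948] 2.1
```

```bash
python3 -m inch '[{"xyz":[0,0,0.75],"turn":0},{"xyz":[0,0,0.75],"turn":0},{"xyz":[0,0,0.75],"turn":0},{"xyz":[0,0,0.75],"turn":0},{"xyz":[0,0,0.5],"turn":0},{"xyz":[0,0,0],"turn":0},{"xyz":[0,0,0],"turn":0}]'
python3 - <<'E'
from h import *
a=manip.camera('scene')[:,:,::-1];b=manip.camera('top')[:,:,::-1]
o=np.hstack([cv2.resize(a[230:360,90:220],(390,390),interpolation=2),cv2.resize(b[180:310,350:480],(390,390),interpolation=2)])
cv2.imwrite('pics/g.png',o)
E
```

```text
t: 2.68
position: [0.4632, -0.252, 0.2848]
tool_rot: [-3.141, 0.001, -0.141]
wrist_force: [0.3, 1.0, 0.3]
width: 0.0459
gripper_force: 0.0
```

View pics/g.png

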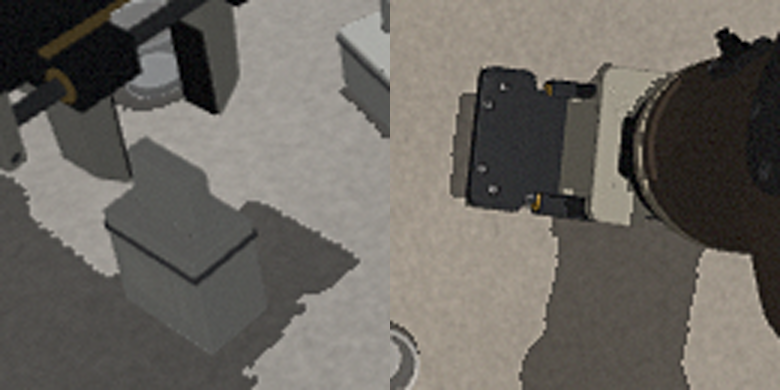

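The fingers at (95,160) and (215,90) straddle the tab at (172,170), with the tips still above it. I'll go down and close.

```bash
python3 -m inch '[{"xyz":[0,0,0.5],"turn":0},{"xyz":[0,0,0.5],"turn":0},{"xyz":[0,0,0.5],"turn":0},{"xyz":[0,0,0.5],"turn":0},{"xyz":[0,0,0],"turn":0},{"xyz":[0,0,0],"turn":0}]'
python3 -m inch '[{"xyz":[0,0,0],"turn":0},{"xyz":[0,0,0],"turn":0},{"xyz":[0,0,0],"turn":0},{"xyz":[0,0,0],"turn":0},{"xyz":[0,0,0],"turn":0},{"xyz":[0,0,0],"turn":0},{"xyz":[0,0,0],"turn":0},{"xyz":[0,0,0],"turn":0}]' 1 30
```

```text
t: 3.28
position: [0.4628, -0.2518, 0.2437]
tool_rot: [-3.141, 0.002, -0.142]
wrist_force: [0.3, 0.9, 0.1]
width: 0.0461
gripper_force: 0.0
t: 3.95
position: [0.4632, -0.252, 0.2449]
tool_rot: [3.142, -0.0, -0.142]
wrist_force: [1.0, -0.2, 2.3]
width: 0.0118
gripper_force: 30.0
```

```bash
python3 -m inch '[{"xyz":[0,0,-0.4],"turn":0},{"xyz":[0,0,-0.7],"turn":0},{"xyz":[0,0,-0.9],"turn":0},{"xyz":[0,0,-0.9],"turn":0},{"xyz":[0,0,-0.9],"turn":0},{"xyz":[0,0,-0.9],"turn":0},{"xyz":[0,0,-0.9],"turn":0},{"xyz":[0,0,-0.9],"turn":0},{"xyz":[0,0,-0.5],"turn":0}]'
python3 -m inch '[{"xyz":[0,0,0],"turn":-0.12},{"xyz":[0,0,0],"turn":-0.12},{"xyz":[0,0,0],"turn":-0.12},{"xyz":[0,0,0],"turn":-0.12},{"xyz":[0,0,0],"turn":-0.12},{"xyz":[0,0,0],"turn":-0.12},{"xyz":[0,0,0],"turn":-0.14},{"xyz":[0,0,0],"turn":0},{"xyz":[0,0,0],"turn":0}]'
```

```text
t: 4.7
position: [0.4632, -0.252, 0.387]
tool_rot: [3.141, -0.002, -0.142]
wrist_force: [0.4, 0.1, -1.6]
width: 0.012
gripper_force: 30.0
t: 5.45
position: [0.463, -0.252, 0.3846]
tool_rot: [-3.141, 0.0, 0.285]
wrist_force: [0.5, -1.0, -2.6]
width: 0.012
gripper_force: 30.0
```

```bash
python3 -m inch '[{"xyz":[0.16,-0.45,0],"turn":0},{"xyz":[0.32,-0.915,0],"turn":0},{"xyz":[0.32,-0.915,0],"turn":0},{"xyz":[0.32,-0.915,0],"turn":0},{"xyz":[0.32,-0.915,0],"turn":0},{"xyz":[0.32,-0.915,0],"turn":0},{"xyz":[0.32,-0.915,0],"turn":0},{"xyz":[0.32,-0.915,0],"turn":0},{"xyz":[0.32,-0.915,0],"turn":0},{"xyz":[0.32,-0.915,0],"turn":0},{"xyz":[0.32,-0.915,0],"turn":0},{"xyz":[0.32,-0.915,0],"turn":0}]'
python3 -m inch '[{"xyz":[0.32,-0.915,0],"turn":0},{"xyz":[0.32,-0.915,0],"turn":0},{"xyz":[0.32,-0.915,0],"turn":0},{"xyz":[0.32,-0.915,0],"turn":0},{"xyz":[0.32,-0.915,0],"turn":0},{"xyz":[0.32,-0.915,0],"turn":0},{"xyz":[0.32,-0.915,0],"turn":0},{"xyz":[0.32,-0.915,0],"turn":0},{"xyz":[0.32,-0.915,0],"turn":0},{"xyz":[0.32,-0.915,0],"turn":0},{"xyz":[0.32,-0.915,0],"turn":0},{"xyz":[0.32,-0.915,0],"turn":0}]'
python3 -m inch '[{"xyz":[0.2,-0.45,0],"turn":0},{"xyz":[0,0,0.5],"turn":0},{"xyz":[0,0,0.5],"turn":0},{"xyz":[0,0,0.5],"turn":0},{"xyz":[0,0,0.5],"turn":0},{"xyz":[0,0,0],"turn":0},{"xyz":[0,0,0],"turn":0},{"xyz":[0,0,0],"turn":0}]'
python3 - <<'E'
from h import *
s=manip.state();print(s['position'],s['tool_rot'],s['wrist_force'])
a=manip.camera('scene')[:,:,::-1];cv2.imwrite('pics/s2.png',a);b=manip.camera('top')[:,:,::-1];cv2.imwrite('pics/t2.png',b)
o=np.hstack([cv2.resize(a[80:210,250:380],(520,520),interpolation=2),cv2.resize(b[150:280,120:190],(280,520),interpolation=2)])
cv2.imwrite('pics/d.png',o)
E
```

```text
t: 6.45
position: [0.4737, -0.0278, 0.3848]
tool_rot: [-3.142, 0.0, 0.286]
wrist_force: [-0.5, 0.2, -1.9]
width: 0.0119
gripper_force: 30.0
t: 7.45
position: [0.4847, 0.2045, 0.3847]
tool_rot: [-3.142, 0.0, 0.286]
wrist_force: [0.1, 0.2, -2.2]
width: 0.0117
gripper_force: 30.0
t: 8.12
position: [0.4869, 0.2123, 0.3448]
tool_rot: [3.142, -0.0, 0.287]
wrist_force: [0.1, -0.2, -1.6]
width: 0.0118
gripper_force: 30.0
[0.48688386 0.21228825 0.34477699] [ 3.14150427e+00 -1.70664471e-05  2.86943051e-01] [ 0.08308992 -0.19360609 -1.56686969]
```

View pics/d.png

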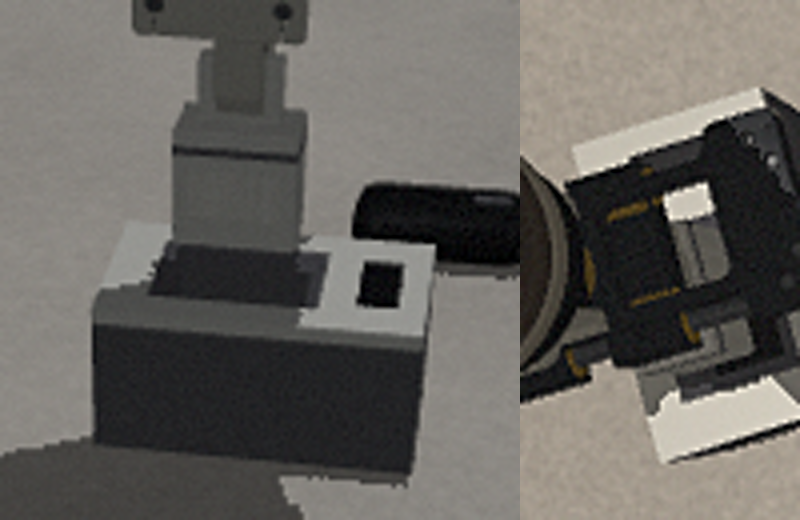

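The scene crop shows the held cartridge's front foot edge running from (173,243) to (302,251), just above the mouth. The mouth's front edge runs from (150,294) to (318,308). I'll compare the two within this one view.

Run:
```python
from h import *
g=lambda p:(np.array(p,float)+.5)/4-.5+[250,80]
c,s=np.cos(.287),np.sin(.287);R=np.array([[c,s],[-s,c]])
M=ray('scene',(np.array([(70,113),(238,128),(248,73),(88,62)])+.5)/4-.5+[270,125],.078).mean(0)
for z,p in((.0995,[(173,243),(302,251)]),(.1595,[(172,150),(304,158)])):
    a=ray('scene',g(p),z);d=a[1]-a[0]
    print(z,np.hypot(*d),np.arctan2(d[1],d[0]),'rel to mouth (bay axes):',R@(a.mean(0)-M)+[0,.018])
```

```text
0.0995 0.06295020782618346 0.3281468796612891 rel to mouth (bay axes): [-0.00019593  0.00422188]
0.1595 0.06084571443581083 0.31897681709916775 rel to mouth (bay axes): [ 0.00225542 -0.020355  ]
```

Along the bay the offset is about 0-2 mm, and across it the gripper centres the tab. I'll lower it into the mouth while watching the force.

```bash
python3 -m inch '[{"xyz":[0,0,0.25],"turn":0},{"xyz":[0,0,0.25],"turn":0},{"xyz":[0,0,0.25],"turn":0},{"xyz":[0,0,0.25],"turn":0},{"xyz":[0,0,0.25],"turn":0},{"xyz":[0,0,0],"turn":0}]' 1 50
python3 -m inch '[{"xyz":[0,0,0.2],"turn":0},{"xyz":[0,0,0.2],"turn":0},{"xyz":[0,0,0],"turn":0}]'
```

```text
t: 8.72
position: [0.4864, 0.2125, 0.3184]
tool_rot: [3.141, 0.002, 0.288]
wrist_force: [-0.6, 0.1, -1.8]
width: 0.0116
gripper_force: 50.0
t: 8.97
position: [0.4865, 0.2125, 0.3109]
tool_rot: [3.141, 0.001, 0.288]
wrist_force: [-1.4, -0.9, -2.3]
width: 0.0115
gripper_force: 50.0
```

```bash
python3 -m inch '[{"xyz":[0,0,0.2],"turn":0},{"xyz":[0,0,0.2],"turn":0},{"xyz":[0,0,0.1],"turn":0},{"xyz":[0,0,0],"turn":0},{"xyz":[0,0,0],"turn":0}]'
python3 -m inch '[{"xyz":[0,0,0.2],"turn":0},{"xyz":[0,0,0.2],"turn":0},{"xyz":[0,0,0],"turn":0},{"xyz":[0,0,0],"turn":0}]'
```

```text
t: 9.38
position: [0.4867, 0.2127, 0.3016]
tool_rot: [3.142, 0.0, 0.288]
wrist_force: [0.0, 0.9, -2.0]
width: 0.0117
gripper_force: 50.0
t: 9.72
position: [0.4866, 0.2126, 0.2934]
tool_rot: [3.141, 0.001, 0.288]
wrist_force: [-0.6, -0.0, -1.8]
width: 0.0116
gripper_force: 50.0
```

The foot is about 29 mm below the mouth with no side force. Now I'll press down in small steps.

```bash
python3 -m inch '[{"xyz":[0,0,0.15],"turn":0},{"xyz":[0,0,0.15],"turn":0},{"xyz":[0,0,0],"turn":0},{"xyz":[0,0,0],"turn":0}]'
python3 -m inch '[{"xyz":[0,0,0.2],"turn":0},{"xyz":[0,0,0.2],"turn":0},{"xyz":[0,0,0],"turn":0},{"xyz":[0,0,0],"turn":0}]'
python3 -m inch '[{"xyz":[0,0,0.2],"turn":0},{"xyz":[0,0,0.2],"turn":0},{"xyz":[0,0,0],"turn":0},{"xyz":[0,0,0],"turn":0}]'
```

```text
t: 10.05
position: [0.4869, 0.2129, 0.288]
tool_rot: [-3.141, -0.001, 0.288]
wrist_force: [-0.2, 1.3, 2.6]
width: 0.0117
gripper_force: 50.0
t: 10.38
position: [0.4869, 0.2129, 0.28]
tool_rot: [-3.141, -0.001, 0.288]
wrist_force: [-0.5, 1.1, 4.2]
width: 0.0115
gripper_force: 50.0
t: 10.72
position: [0.4869, 0.2129, 0.2721]
tool_rot: [-3.141, -0.001, 0.288]
wrist_force: [-0.2, 0.7, 5.4]
width: 0.0117
gripper_force: 50.0
```

```bash
python3 -m inch '[{"xyz":[0,0,0.2],"turn":0},{"xyz":[0,0,0.1],"turn":0},{"xyz":[0,0,0],"turn":0},{"xyz":[0,0,0],"turn":0}]'
python3 -m inch '[{"xyz":[0,0,0.1],"turn":0},{"xyz":[0,0,0],"turn":0},{"xyz":[0,0,0],"turn":0}]'
```

```text
t: 11.05
position: [0.4869, 0.2129, 0.2661]
tool_rot: [-3.141, -0.001, 0.288]
wrist_force: [-0.3, 0.2, 5.8]
width: 0.0116
gripper_force: 50.0
t: 11.3
position: [0.4869, 0.2129, 0.2642]
tool_rot: [-3.141, -0.001, 0.288]
wrist_force: [1.1, 0.6, 5.5]
width: 0.0113
gripper_force: 50.0
```

```bash
python3 -m inch '[{"xyz":[0,0,0.06],"turn":0},{"xyz":[0,0,0],"turn":0},{"xyz":[0,0,0],"turn":0}]'
python3 -m inch '[{"xyz":[0,0,0.05],"turn":0},{"xyz":[0,0,0],"turn":0},{"xyz":[0,0,0],"turn":0}]'
```

```text
t: 11.55
position: [0.4869, 0.2129, 0.2633]
tool_rot: [-3.142, -0.001, 0.288]
wrist_force: [-0.6, 0.7, 9.5]
width: 0.0119
gripper_force: 50.0
t: 11.8
position: [0.4869, 0.213, 0.2632]
tool_rot: [3.141, -0.002, 0.288]
wrist_force: [-3.5, -2.1, 20.4]
width: 0.0113
gripper_force: 50.0
```

The force jumps at the bottom stop. I'll let it rise about 8 mm while gripped, then open.

```bash
python3 -m inch '[{"xyz":[0,0,-0.15],"turn":0},{"xyz":[0,0,-0.15],"turn":0},{"xyz":[0,0,-0.15],"turn":0},{"xyz":[0,0,0],"turn":0},{"xyz":[0,0,0],"turn":0}]'
python3 -m inch '[{"xyz":[0,0,0],"turn":0},{"xyz":[0,0,0],"turn":0},{"xyz":[0,0,0],"turn":0},{"xyz":[0,0,0],"turn":0},{"xyz":[0,0,0],"turn":0},{"xyz":[0,0,0],"turn":0}]' 0
python3 -m inch '[{"xyz":[0,0,-0.4],"turn":0},{"xyz":[0,0,-0.8],"turn":0},{"xyz":[0,0,-0.8],"turn":0},{"xyz":[0,0,-0.8],"turn":0},{"xyz":[0,0,-0.8],"turn":0},{"xyz":[0,0,-0.8],"turn":0},{"xyz":[0,0,-0.8],"turn":0},{"xyz":[0,0,-0.8],"turn":0},{"xyz":[0,0,0],"turn":0},{"xyz":[0,0,0],"turn":0}]'
python3 - <<'E'
from h import *
a=manip.camera('scene')[:,:,::-1]
cv2.imwrite('pics/e.png',cv2.resize(a[80:210,250:380],(520,520),interpolation=2))
E
```

```text
t: 12.22
position: [0.4869, 0.2128, 0.2711]
tool_rot: [-3.141, -0.001, 0.288]
wrist_force: [0.5, 0.7, 5.3]
width: 0.0118
gripper_force: 50.0
t: 12.72
position: [0.4866, 0.2126, 0.2703]
tool_rot: [3.141, 0.0, 0.288]
wrist_force: [-0.7, -0.2, -0.1]
width: 0.0443
gripper_force: 0.0
t: 13.55
position: [0.4868, 0.2128, 0.3917]
tool_rot: [-3.141, -0.002, 0.288]
wrist_force: [-0.3, -0.1, -1.1]
width: 0.0456
gripper_force: 0.0
```

View pics/e.png

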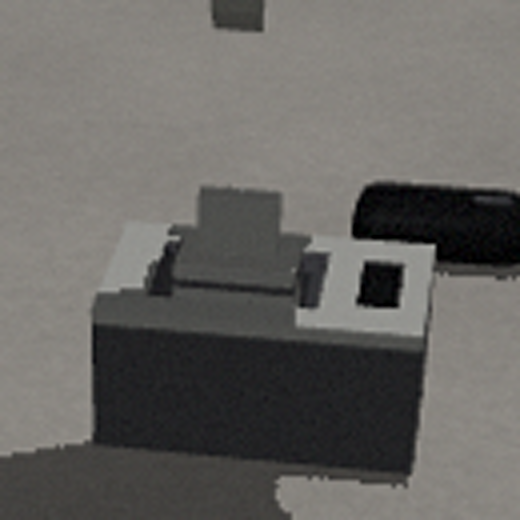

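The body stands only about 10 mm proud: its lip runs from (175,270) to (298,290), against a mouth front edge at y≈294-308. It is upright, centred and latched, and the gripper is clear at (238,15).

```bash
python3 -c "
from workcell import manip;print(manip.finish_job())"
```

```text
the job is handed in; nothing more can be done
None
```

I stood the cartridge in the bay and pressed it to the bottom; the last picture shows it about 10 mm proud, consistent with the catch holding it, with the gripper clear. I handed the job in at about 13.6 s; no verdict came back.

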